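Stir the bead sample and index it to the third stop

TASK

Take the stirring rod from its stand, stir the beads in the glass cup with its foot down among them, at least two wide full rounds, and put the rod back in its stand, collar down on the block. Then turn the knob in the middle of the indexing table clockwise seen from above, counting the clicks, to the third stop (three line spacings, under the reader), without running on towards the fourth. The table springs back when let go, so finish while still gripping the knob and holding it still at the third stop; keep all beads in the cup and leave the beaker, the stopper and the weight where they stand.

Things in the scene. Friction and masses are not known exactly. Their poses are not given: they have to be found in the camera images.
- index (a joint): turn of the table (plate, knob and cup together), rad: 0 at home, grows clockwise seen from above, hard end at 2.19. Stops every 24 degrees: 0.419, 0.838, the THIRD at 1.257, then 1.676. A spring always drives it home (0.11 N m at home, 0.17 at the third stop); the detents add a ripple of +-0.09 N m, felt as clicks, and do not hold it by themselves
- index_base: fixed round grey base, 250 mm across, 20 mm high, a white line on its rim for home and each stop; origin in the middle of its underside. At bearing 28 degrees from its +x stands the reader: a post 145 mm out and an arm inward to a black lens barrel 26 mm thick, 75 mm out, z 94 to 124 mm, over the cup's place at the third stop
- knob_grip (a point): point to grip on the knob, on the table's vertical axis, 106 mm above the worktop. The knob is a black upright bar on a post: 46 mm long along this frame's x, 16 mm wide along y (grip across this), 84 to 118 mm above the worktop, on a 48 mm disc whose top is 86 mm up; the frame turns with the table, yaw falling as the joint value grows
- turntable: the moving part in one piece: white plate 220 mm across and 8 mm thick, its top 32 mm above the worktop, with the knob on its axis, the glass cup, and beyond the cup a small dark pointer at the edge that meets the rim's line at each stop; origin on the axis, under the plate, 24 mm above the worktop
- cup (a point): open glass cup fixed on the plate, 75 mm from the table's axis, 68 mm across outside, 62 mm inside, 44 mm high; origin in the middle of its underside, 32 mm above the worktop; inner floor at z 4 mm, rim at z 44 mm in its frame; its axes turn with the table. It holds five loose beads of 14 mm
- rod: loose steel stirring rod, 9 mm thick, 165 mm long, about 60 g, upright in its stand at the start; origin in the middle of its foot, z up along it. Round rubber handle 14 mm thick from z 95 to 165 mm; collar 22 mm across from z 52 to 58 mm, which rests on the stand
- rod_tip (a point): middle of the rod's foot (same as the rod's origin)
- rod_stand: fixed grey block 56 x 56 x 60 mm with an upright 13 mm hole right through its middle, 2 mm chamfer at the mouth; origin in the middle of its underside. With the rod home its collar lies on the block's top and its foot is 8 mm above the worktop
- bead_1_center (a point): centre of a loose white ceramic bead, 14 mm across, in the cup
- bead_2_center (a point): centre of a loose white ceramic bead, 14 mm across, in the cup
- bead_3_center (a point): centre of a loose white ceramic bead, 14 mm across, in the cup
- bead_4_center (a point): centre of a loose white ceramic bead, 14 mm across, in the cup
- bead_5_center (a point): centre of a loose white ceramic bead, 14 mm across, in the cup
- beaker_50: bystander: empty glass beaker, 44 mm across, 58 mm high; origin in the middle of its underside
- stopper_1: bystander: rubber stopper, 27 mm across, 26 mm high; origin in the middle of its underside
- weight_1: bystander: brass calibration weight, 32 mm across, 46 mm high; origin in the middle of its underside

How it is judged:
By the outcome, as a careful person would: the job done as asked, in the order asked, and still so for the second after the job is handed in, while the arm keeps its last pose, push and grip.
It also fails if it takes over 72 s, if anything falls off the work surface, if the arm or the gripper's body presses on something with over 40 N, if the wrist force passes 120 N, or if a joint passes its speed limit or range.

ROBOT

A 7-joint arm with a two-finger parallel gripper is mounted at the origin on a cart in front of the work surface, level with it; the furniture and walls round the work are solid. World frame = base frame: x ahead of the robot, y to its left, z up, the work surface at z = 0. Lengths are in m, angles in rad, forces in N, time in s.
With the tool pointing down it reaches from about 0.4 to 0.85 m from the base axis. Payload 4.5 kg.
Tool frame: the origin (TCP) lies between the finger pads, 19 mm behind the fingertips; this is the grasp point; z points along the fingers, y is the line along which they close (so a half turn about z gives the same grasp; the last joint's range is limited). The gripper opens to 88 mm and grips with 3 to 60 N. Pads are 18 mm wide; open, the fingers measure 123 mm over their backs; the gripper's body (75 mm by 187 mm) begins 45 mm behind the grasp point.
Start: joints at [1.33, 0.689, -0.195, 1.565, 0.157, 0.902, -0.215], TCP at [0.17, -0.602, 0.257] pointing down, gripper open.
Joint ranges: [-3.01, 3.01], [-0.46, 2.08], [-1.47, 1.51], [0.13, 2.56], [-1, 4.14], [0.04, 2.09], [-2.66, 2.66]. Speed limits (rad/s): [2.57, 2.57, 3.14, 3.14, 3.14, 3.14, 3.14].

INTERFACE

Orientations are given as a unit quaternion [x, y, z, w].
In Python, from plant import r, cams, workorder gives the robot as it stands (r), with the cameras (cams) and the job (workorder).
- The arm moves only by the shell command python3 steer.py 'ROWS' [FORCE]. ROWS is a JSON list of rows, 1 to 10 of them, each of 7 numbers: the opening from 0.0 (shut) to 1.0 (fully open), then dx, dy, dz in m, then a rotation vector rx, ry, rz in rad; each row is the pose to reach, as a shift and turn from the pose commanded when the command began, along the tool's axes at that moment; what a row does not reach only later rows make up. A row lasts 1/10 s, in which the tool goes at most 0.05 m and 0.15 rad, less where a joint would pass 70% of its speed; a pose out of reach is approached as far as the arm can. The fingers move at their own pace and stop on an object; FORCE is the grip in N (left out, the last holds). Time passes only in rows, so rows that do not move let the fingers close. It prints the time, the measured TCP pose, the force, the opening and the grip force at its end.
- r.get_state(): the state, without advancing time (a new reading comes with each control period).
- cams.snapshot(name): name is "side" or "top" or "wrist"; returns the picture (384x512x3 uint8, red, green, blue); there is no depth.
- cams.camera_params(name): a dict with "fx", "fy", "cx", "cy" (pixels), "k1" (the pictures are not rectified: a ray, as slopes to the right and down, at radius r is drawn at 1 + k1 r^2 times it, then the intrinsics apply), "rvec" (rotation vector, rad) and "tvec" (3), from world to camera coordinates, as OpenCV has them. Camera axes: x right, y down, z forward; pixel columns grow to the right and rows downward; lengths in m; the calibration is good to about 2 mm. A picture is of the moment at which its call begins: read the wrist's pose just before it. camera_params takes no time and is no camera call; for the wrist camera it gives the pose at the moment of the call.
- workorder.finish_job(): hands the job in; it is judged then, once.
The state is a dict: "clock": time; "q": joint angles; "qd": joint speeds; "joint_torque": joint torques, N m; "tool_pos": TCP position; "eef_rot": TCP orientation; "contact_force": force on the tool from outside, world axes, zero at the start; "moment": the same for the moment, N m; "opening": opening from 0.0 (shut) to 1.0 (fully open); "finger_force": force on a finger pad.
Only numpy, scipy, OpenCV 4.12 (cv2) and the standard library are available. Lean on these libraries where they do the work, as an engineer would, in place of code of your own. Each camera call takes 0.05 s, during which the arm holds its last target. There are 200 camera calls.

## Working session

There is one attempt and no reset: what is moved stays moved. The work goes in short steps, Python scripts to look and compute and a shell command to move; the robot and the scene stay as the last step left them, time stands still between calls to the robot, and variables do not carry over. Pictures are saved under pics/ and viewed, at most 10 in all, crops included, and the job is handed in when it is done.

```bash
ls; mkdir -p pics
python3 - <<'E'
from plant import r, cams, workorder
import cv2
for n in("side","top"):
    cv2.imwrite(f"pics/{n}0.png",cams.snapshot(n)[:,:,::-1])
    print({k:v for k,v in cams.camera_params(n).items()})
s=r.get_state();print(s["clock"],s["tool_pos"],s["eef_rot"],s["opening"])
E
```

```text
pics
plant.py
steer.py
{'fx': 420.48987126150985, 'fy': 420.48987126150985, 'cx': 257.9940208249474, 'cy': 192.20473989760308, 'k1': -0.12144674304842976, 'rvec': array([ 0.57492292, -2.29201254,  1.60567993]), 'tvec': array([0.43732519, 0.17998067, 1.01597   ])}
{'fx': 370.50623320986523, 'fy': 370.50623320986523, 'cx': 257.0004165563831, 'cy': 193.4228107230561, 'k1': -0.026718962631025727, 'rvec': array([ 2.10687155, -2.14778204,  0.20667303]), 'tvec': array([0.01222631, 0.53464099, 0.90643106])}
0.1 [ 0.16939394 -0.60104465  0.25668662] [ 9.90572060e-01  1.36990152e-01 -1.74986562e-04 -8.13317988e-04] 0.9995823281953976
```

View pics/top0.png

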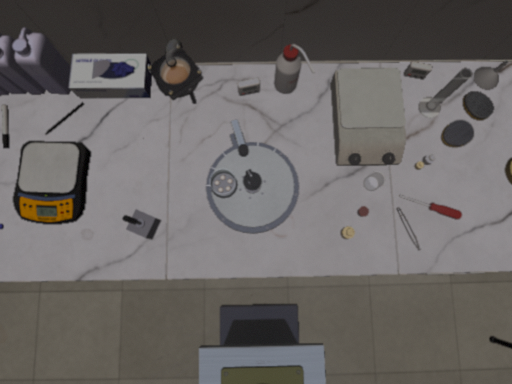

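View pics/side0.png

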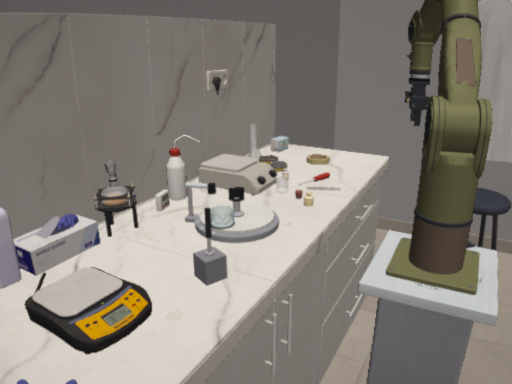

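```bash
cat > h.py <<'E'
import numpy as np,cv2
from plant import r, cams, workorder
from scipy.spatial.transform import Rotation as R
def cam(n):
    p=cams.camera_params(n);K=np.array([[p["fx"],0,p["cx"]],[0,p["fy"],p["cy"]],[0,0,1]])
    return K,np.array([p["k1"],0,0,0,0.]),np.array(p["rvec"]),np.array(p["tvec"])
def ray(n,uv,c=None):
    K,d,rv,t=c or cam(n);u=cv2.undistortPoints(np.array(uv,float).reshape(-1,1,2),K,d)[:,0]
    M=cv2.Rodrigues(rv)[0];return -M.T@t,np.c_[u,np.ones(len(u))]@M
def onz(n,uv,z,c=None):
    o,d=ray(n,uv,c);return o+d*((z-o[2])/d[:,2])[:,None]
def proj(n,P,c=None):
    K,d,rv,t=c or cam(n);return cv2.projectPoints(np.array(P,float).reshape(-1,1,3),rv,t,K,d)[0][:,0]
E
python3 - <<'E'
import cv2,numpy as np
t=cv2.imread("pics/top0.png");s=cv2.imread("pics/side0.png")
a=cv2.resize(t[110:260,110:310],None,fx=4,fy=4,interpolation=cv2.INTER_CUBIC)
cv2.imwrite("pics/topc.png",a)
cv2.imwrite("pics/sidec.png",cv2.resize(s[160:300,160:330],None,fx=4.2,fy=4.2,interpolation=cv2.INTER_CUBIC))
E
```

```text
(no output)
```

View pics/topc.png

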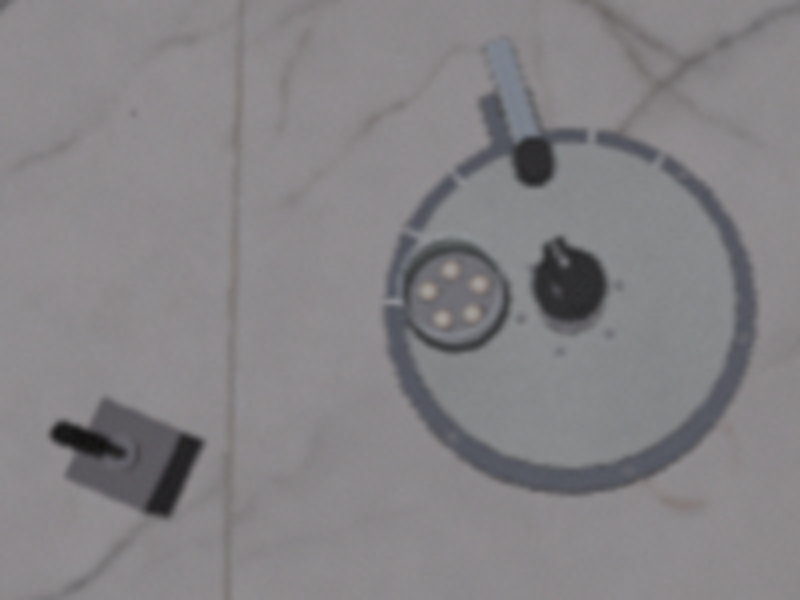

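View pics/sidec.png

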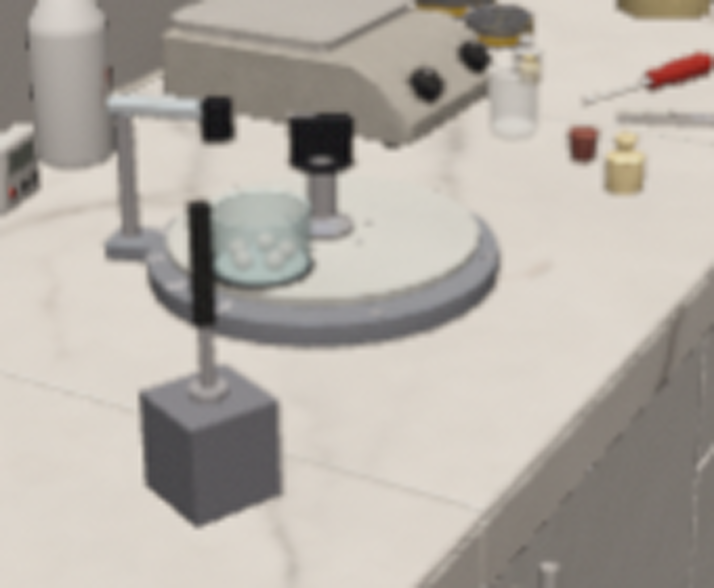

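The top crop shows the rod collar at crop (123,453), its top end at (58,431), base ring centred at (571,311), knob disc (569,284), cup (455,293) with five beads at home by the line (392,301). The side crop shows the rod upright at crop x≈205, and the knob beside the cup.

Run:
```python
from h import *
f=lambda X,Y:(110+X/4,110+Y/4)
side=lambda X,Y:(160+X/4.2,160+Y/4.2)
P=lambda n,uv,z:print(n,onz("top",[uv],z)[0].round(4))
P("collar",f(123,453),.064)
P("block top ctr",f(124,456),.06);
for c in[(105,398),(65,477),(147,513),(182,435)]:P("corner",f(*c),.06)
P("rodtop",f(60,431),.17)
o1,d1=ray("top",[f(60,431)]);o2,d2=ray("side",[side(201,203)])
A=np.c_[d1[0],-d2[0]];k=np.linalg.lstsq(A,o2-o1,rcond=None)[0];print("tri",o1+k[0]*d1[0],o2+k[1]*d2[0])
print("collar side",onz("side",[side(208,390)],.064))
im=cv2.imread("pics/top0.png");hsv=cv2.cvtColor(im,cv2.COLOR_BGR2HSV)
m=((im[:,:,0].astype(int)-im[:,:,2]>10)&(im.max(2)<140)).astype(np.uint8)
n,l,st,ce=cv2.connectedComponentsWithStats(m)
i=1+np.argmax(st[1:,4]);print(st[i])
c=max(cv2.findContours((l==i).astype(np.uint8),0,1)[0],key=cv2.contourArea)[:,0]
W=onz("top",c,.02)[:,:2]
for _ in range(4):
    b=np.linalg.lstsq(np.c_[2*W,np.ones(len(W))],(W**2).sum(1),rcond=None)[0];ctr=b[:2];rad=np.sqrt(b[2]+ctr@ctr)
    W=W[abs(np.hypot(*(W-ctr).T)-rad)<.004]
print("base",ctr,rad,len(W))
for n,c,z in[("home",(392,301),.02),("l1",(412,234),.02),("l2",(458,178),.02),("l4",(592,136),.02),("l5",(660,160),.02),("disc",(569,284),.086),("cuprim",(455,293),.072),("lens",(534,155),.12)]:
    p=onz("top",[f(*c)],z)[0];d=p[:2]-ctr;print(n,p.round(4),np.hypot(*d).round(4),np.degrees(np.arctan2(d[1],d[0])).round(1))
```

```text
collar [0.4615 0.2949 0.064 ]
block top ctr [0.46   0.2954 0.06  ]
corner [0.4971 0.3089 0.06  ]
corner [0.4475 0.3321 0.06  ]
corner [0.4241 0.2797 0.06  ]
corner [0.4727 0.2593 0.06  ]
rodtop [0.4626 0.298  0.17  ]
tri [0.46233428 0.297417   0.17179555] [0.46086594 0.29659596 0.17132085]
collar side [[0.45941245 0.30084711 0.064     ]]
[ 199  346  126   38 3054]
base [ 0.07325532 -0.00197363] 0.11817593058729546 16
home [0.5651 0.1322 0.02  ] 0.5098 15.3
l1 [0.611  0.1189 0.02  ] 0.5511 12.7
l2 [0.6496 0.0878 0.02  ] 0.5833 8.9
l4 [ 0.6777 -0.0038  0.02  ] 0.6045 -0.2
l5 [ 0.6598 -0.0498  0.02  ] 0.5885 -4.7
disc [0.5598 0.0135 0.086 ] 0.4868 1.8
cuprim [0.5584 0.0858 0.072 ] 0.493 10.3
lens [0.6333 0.0334 0.12  ] 0.5611 3.6
```

```bash
cat >> h.py <<'E'
def to(*targets):
    s=r.get_state();q=R.from_quat(s["eef_rot"])
    x=q.as_matrix()[:,0];print("t",round(s["clock"],2),"pos",s["tool_pos"].round(4) if hasattr(s["tool_pos"],'round') else s["tool_pos"],"yaw",np.degrees(np.arctan2(x[1],x[0])).round(2),"q7",round(s["q"][6],3),"tilt",(q.as_matrix()[:2,2]*1000).round(1))
    for T in targets:print(T,q.inv().apply(np.array(T)-s["tool_pos"]).round(4))
E
python3 -c "
from h import *
to((.45,-.25,.30),(.46,.05,.3),(.461,.296,.25))"
```

```text
t 0.1 pos [ 0.1694 -0.601   0.2567] yaw 15.75 q7 -0.215 tilt [-0.6  1.6]
(0.45, -0.25, 0.3) [ 0.3653 -0.2618 -0.0429]
(0.46, 0.05, 0.3) [ 0.4564 -0.5478 -0.0425]
(0.461, 0.296, 0.25) [ 0.5241 -0.7842  0.0079]
```

```bash
python3 steer.py '[[1,0.365,-0.262,-0.043,0,0,0],[1,0.365,-0.262,-0.043,0,0,0],[1,0.365,-0.262,-0.043,0,0,0],[1,0.365,-0.262,-0.043,0,0,0],[1,0.365,-0.262,-0.043,0,0,0],[1,0.365,-0.262,-0.043,0,0,0],[1,0.365,-0.262,-0.043,0,0,0],[1,0.365,-0.262,-0.043,0,0,0],[1,0.365,-0.262,-0.043,0,0,0],[1,0.365,-0.262,-0.043,0,0,0]]'
python3 -c "
from h import *
to((.47,.03,.3),(.461,.296,.25))"
```

```text
clock: 1.1
tool_pos: [0.4553, -0.2427, 0.301]
eef_rot: [0.99, 0.144, 0.003, -0.002]
contact_force: [-0.1, -0.2, 0.4]
opening: 1.004
finger_force: 0.0
t 1.1 pos [ 0.4553 -0.2427  0.301 ] yaw 16.51 q7 -1.003 tilt [4.8 3.8]
(0.47, 0.03, 0.3) [ 0.0916 -0.2573  0.0021]
(0.461, 0.296, 0.25) [ 0.1583 -0.5148  0.0531]
```

```bash
python3 steer.py '[[1,0.09,-0.257,0,0,0,0],[1,0.09,-0.257,0,0,0,0],[1,0.09,-0.257,0,0,0,0],[1,0.09,-0.257,0,0,0,0],[1,0.09,-0.257,0,0,0,0],[1,0.09,-0.257,0,0,0,0],[1,0.09,-0.257,0,0,0,0],[1,0.09,-0.257,0,0,0,0]]'
python3 -c "
from h import *
to((.461,.296,.25))
c=cam('wrist');im=cams.snapshot('wrist');cv2.imwrite('pics/w1.png',im[:,:,::-1]);np.save('c1.npy',np.array(c,object),allow_pickle=True)
print(c,proj('wrist',[(.56,.0135,.118),(.561,.088,.076)],c))
"
```

```text
clock: 1.9
tool_pos: [0.4664, 0.0205, 0.3002]
eef_rot: [0.991, 0.137, -0.0, 0.0]
contact_force: [-0.5, -1.2, -0.6]
opening: 0.999
finger_force: 0.0
t 1.9 pos [0.4664 0.0205 0.3002] yaw 15.74 q7 -1.568 tilt [-0.8 -1. ]
(0.461, 0.296, 0.25) [ 0.0696 -0.2666  0.0499]
(array([[331.84162873,   0.        , 256.32340337],
       [  0.        , 331.84162873, 191.78914712],
       [  0.        ,   0.        ,   1.        ]]), array([-0.07373541,  0.        ,  0.        ,  0.        ,  0.        ]), array([-2.2866326 ,  1.73074178,  0.28211154]), array([-0.10659377,  0.37255655,  0.57542948])) [[293.42919892  74.26696105]
 [217.19890392  52.78087975]]
```

View pics/w1.png

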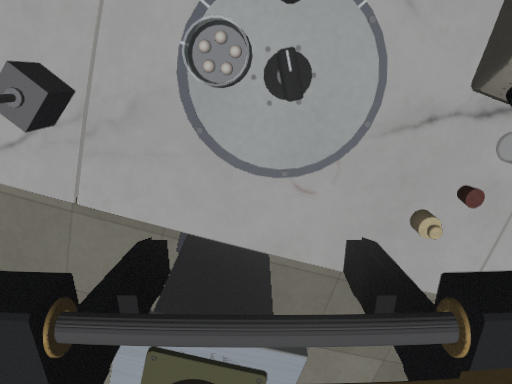

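The wrist view shows the knob at (290,75), its bar running from about (285,48) to (293,100) with a white mark on top, the cup at (219,52) with five beads, and the rod block on the left at (20,97).

```bash
python3 -c "
from h import *
im=cv2.imread('pics/w1.png');c=list(np.load('c1.npy',allow_pickle=True));c=tuple(np.array(a,float) for a in c)
g=cv2.cvtColor(im,cv2.COLOR_BGR2GRAY)
print('knob rows');
cv2.imwrite('pics/w1c.png',cv2.convertScaleAbs(cv2.resize(im[10:115,170:330],None,fx=5,fy=5,interpolation=cv2.INTER_CUBIC),alpha=1.8,beta=0))
m=np.zeros_like(g);m[50:74,283:298]=(g[50:74,283:298]>90)
ys,xs=np.nonzero(m);print(np.c_[xs,ys].tolist()[:40])
"
```

```text
knob rows
[[286, 50], [287, 50], [296, 50], [297, 50], [286, 51], [287, 51], [288, 51], [296, 51], [297, 51], [286, 52], [287, 52], [288, 52], [286, 53], [287, 53], [288, 53], [286, 54], [287, 54], [288, 54], [286, 55], [287, 55], [288, 55], [286, 56], [287, 56], [288, 56], [289, 56], [287, 57], [288, 57], [289, 57], [287, 58], [288, 58], [289, 58], [287, 59], [288, 59], [289, 59], [287, 60], [288, 60], [289, 60], [287, 61], [288, 61], [289, 61]]
```

View pics/w1c.png

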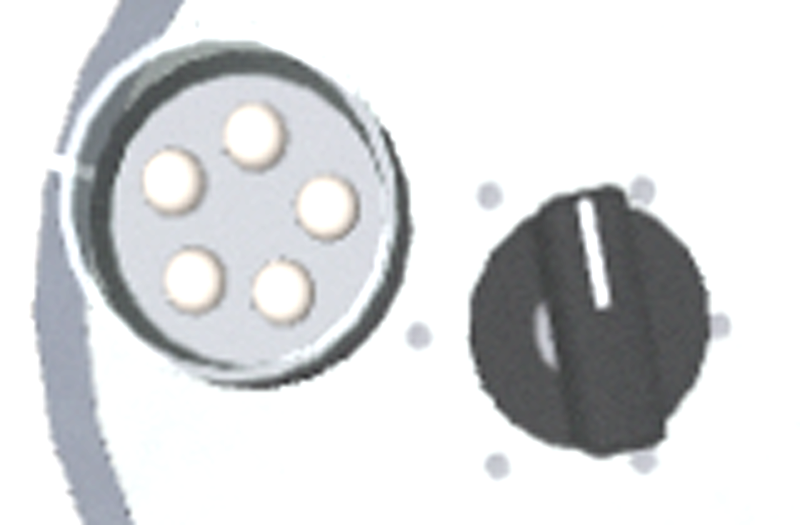

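```bash
python3 -c "
from h import *
c=tuple(np.array(a,float) for a in np.load('c1.npy',allow_pickle=True))
f=lambda X,Y,z:onz('wrist',[(170+(X+.5)/5-.5,10+(Y+.5)/5-.5)],z,c)[0]
a,b=f(585,200,.118),f(603,305,.118);print('mark',a,b,np.degrees(np.arctan2(*(a-b)[1::-1])))
a,b=f(592,188,.118),f(630,448,.118);print('bar',a,b,(a+b)/2,np.hypot(*(a-b)[:2]),np.degrees(np.arctan2(*(a-b)[1::-1])))
print('disc',f(590,325,.086));print('floor',f(248,219,.036),'beads',f(246,219,.043))
print('homeline',f(58,162,.02))
B=lambda u,v,z:onz('wrist',[(u,v)],z,c)[0]
print('base',B(282,70,.02),'rod collar',B(10,97,.066))
to((.461,.296,.25))
"
```

```text
mark [0.57801783 0.02537977 0.118     ] [0.56217261 0.01717328 0.118     ] 27.380358004376205
bar [0.58023895 0.02479185 0.118     ] [0.5399863  0.00512752 0.118     ] [0.56011263 0.01495969 0.118     ] 0.04479912539915504 26.03655513385388
disc [0.55962875 0.01571576 0.086     ]
floor [0.56272773 0.09073399 0.036     ] beads [0.56230369 0.09031435 0.043     ]
homeline [0.56404114 0.13760732 0.02      ]
base [0.56547457 0.01800116 0.02      ] rod collar [0.46095957 0.30004637 0.066     ]
t 1.95 pos [0.4664 0.0196 0.3002] yaw 15.62 q7 -1.568 tilt [-0.8 -1.4]
(0.461, 0.296, 0.25) [ 0.0693 -0.2677  0.0498]
```

```bash
python3 steer.py '[[1,0.069,-0.268,0.05,0,0,-1.5],[1,0.069,-0.268,0.05,0,0,-1.5],[1,0.069,-0.268,0.05,0,0,-1.5],[1,0.069,-0.268,0.05,0,0,-1.5],[1,0.069,-0.268,0.05,0,0,-1.5],[1,0.069,-0.268,0.05,0,0,-1.5],[1,0.069,-0.268,0.05,0,0,-1.5],[1,0.069,-0.268,0.05,0,0,-1.5],[1,0.069,-0.268,0.05,0,0,-1.5],[1,0.069,-0.268,0.05,0,0,-1.5]]'
python3 steer.py '[[1,0,0,0,0,0,-1.4],[1,0,0,0,0,0,-1.4],[1,0,0,0,0,0,-1.4],[1,0,0,0,0,0,-1.4],[1,0,0,0,0,0,-1.4],[1,0,0,0,0,0,-1.4],[1,0,0,0,0,0,-1.4],[1,0,0,0,0,0,-1.4],[1,0,0,0,0,0,-1.4],[1,0,0,0,0,0,-1.4]]'
python3 -c "
from h import *
to((.461,.297,.148))
c=cam('wrist');im=cams.snapshot('wrist');cv2.imwrite('pics/w2.png',im[:,:,::-1]);np.save('c2.npy',np.array(c,object),allow_pickle=True)
print(proj('wrist',[(.461,.297,.173),(.461,.297,.066)],c))"
```

```text
clock: 2.95
tool_pos: [0.4618, 0.2954, 0.2499]
eef_rot: [0.631, 0.776, -0.001, 0.001]
contact_force: [-1.2, 0.2, 0.3]
opening: 0.998
finger_force: 0.0
clock: 3.95
tool_pos: [0.4619, 0.2951, 0.2496]
eef_rot: [-0.017, 1.0, -0.001, -0.0]
contact_force: [0.3, -0.2, 0.2]
opening: 1.004
finger_force: 0.0
t 3.95 pos [0.4619 0.2951 0.2496] yaw -178.11 q7 0.232 tilt [-0.4 -2.1]
(0.461, 0.297, 0.148) [0.0008 0.0021 0.1016]
[[258.40184298 213.2375679 ]
 [258.08941946 171.31693172]]
```

View pics/w2.png

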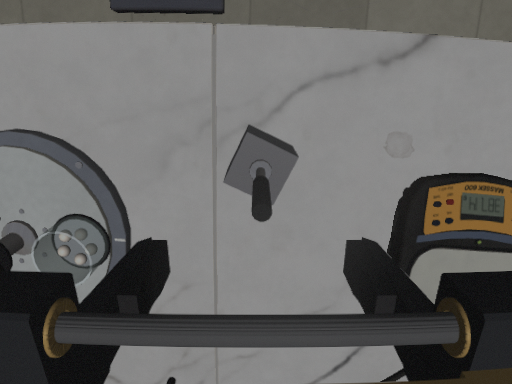

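The rod's top is at (262,212) and its collar at (260,168), within a few pixels of the prediction.

```bash
python3 -c "
from h import *
c=tuple(np.array(a,float) for a in np.load('c2.npy',allow_pickle=True))
print(onz('wrist',[(262,211)],.173,c),onz('wrist',[(260.5,169)],.066,c))
to((.462,.298,.148))"
```

```text
[[0.45933277 0.29930831 0.173     ]] [[0.45861574 0.29923884 0.066     ]]
t 4.0 pos [0.4619 0.2951 0.2495] yaw -178.11 q7 0.232 tilt [-0.5 -2.2]
(0.462, 0.298, 0.148) [-0.0002  0.0031  0.1015]
```

```bash
python3 steer.py '[[1,0.001,0.003,0.05,0,0,0],[1,0.001,0.003,0.1,0,0,0],[1,0.001,0.003,0.101,0,0,0],[0,0.001,0.003,0.101,0,0,0],[0,0.001,0.003,0.101,0,0,0],[0,0.001,0.003,0.101,0,0,0],[0,0.001,0.003,0.101,0,0,0],[0,0.001,0.003,0.101,0,0,0],[0,0.001,0.003,0.101,0,0,0],[0,0.001,0.003,0.101,0,0,0]]' 30
python3 -c "
from h import *
to((.462,.298,.148));print(r.get_state()['moment'])"
```

```text
clock: 5.0
tool_pos: [0.4594, 0.3011, 0.1496]
eef_rot: [-0.017, 1.0, 0.0, 0.0]
contact_force: [-0.8, 0.4, 0.2]
opening: 0.388
finger_force: 0.0
t 5.0 pos [0.4594 0.3011 0.1496] yaw -178.1 q7 0.081 tilt [0.3 0. ]
(0.462, 0.298, 0.148) [-0.0025 -0.0032  0.0016]
[ 0.02734791 -0.19757859 -0.02038499]
```

```bash
python3 steer.py '[[0,0,0,0,0,0,0],[0,0,0,0,0,0,0],[0,0,0,0,0,0,0],[0,0,0,0,0,0,0],[0,0,0,0,0,0,0],[0,0,0,0,0,0,0],[0,0,0,0,0,0,0]]' 30
python3 -c "
from h import *
to((.462,.298,.148));print(r.get_state()['moment'])"
```

```text
clock: 5.7
tool_pos: [0.4593, 0.3008, 0.1493]
eef_rot: [-0.017, 1.0, -0.0, -0.0]
contact_force: [0.7, -0.7, -1.3]
opening: 0.154
finger_force: 30.0
t 5.7 pos [0.4593 0.3008 0.1493] yaw -178.1 q7 0.081 tilt [-0.1 -0.7]
(0.462, 0.298, 0.148) [-0.0026 -0.0028  0.0013]
[-0.23586529 -0.11814101  0.02231237]
```

```bash
python3 steer.py '[[0,0,0,-0.03,0,0,0],[0,0,0,-0.07,0,0,0],[0,0,0,-0.11,0,0,0],[0,0,0,-0.11,0,0,0]]' 40
python3 -c "
from h import *
to((.5625,.0895,.255),(.5625,.0895,.181))"
```

```text
clock: 6.1
tool_pos: [0.4605, 0.3045, 0.2645]
eef_rot: [-0.017, 1.0, 0.004, 0.003]
contact_force: [0.9, 1.2, -0.2]
opening: 0.142
finger_force: 40.0
t 6.1 pos [0.4605 0.3045 0.2645] yaw -178.09 q7 0.238 tilt [6.8 8. ]
(0.5625, 0.0895, 0.255) [-0.0947 -0.2183  0.0085]
(0.5625, 0.0895, 0.181) [-0.0942 -0.2189  0.0825]
```

```bash
python3 steer.py '[[0,-0.022,-0.045,0,0,0,0],[0,-0.04,-0.09,0,0,0,0],[0,-0.06,-0.135,0,0,0,0],[0,-0.08,-0.18,0,0,0,0],[0,-0.096,-0.214,0,0,0,0],[0,-0.096,-0.214,0,0,0,0],[0,-0.096,-0.214,0,0,0,0],[0,-0.096,-0.214,0,0,0,0]]'
python3 -c "
from h import *
to((.5625,.0895,.255),(.5625,.0895,.181))
c=cam('wrist');im=cams.snapshot('wrist');cv2.imwrite('pics/w3.png',im[:,:,::-1]);np.save('c3.npy',np.array(c,object),allow_pickle=True)
p=r.get_state()['tool_pos'];print(proj('wrist',[p,p-[0,0,.141],(.5625,.0895,.036),(.5625,.0895,.076)],c))"
```

```text
clock: 6.9
tool_pos: [0.5616, 0.092, 0.2593]
eef_rot: [-0.018, 1.0, 0.001, -0.0]
contact_force: [0.3, 0.2, 0.4]
opening: 0.149
finger_force: 40.0
t 6.9 pos [0.5616 0.092  0.2593] yaw -177.95 q7 0.66 tilt [-0.4  1.2]
(0.5625, 0.0895, 0.255) [-0.0008 -0.0026  0.0043]
(0.5625, 0.0895, 0.181) [-0.0008 -0.0027  0.0783]
[[255.17809246 280.43646637]
 [255.68303749 185.35603767]
 [253.1968672  163.31056152]
 [252.835297   173.05237342]]
```

View pics/w3.png

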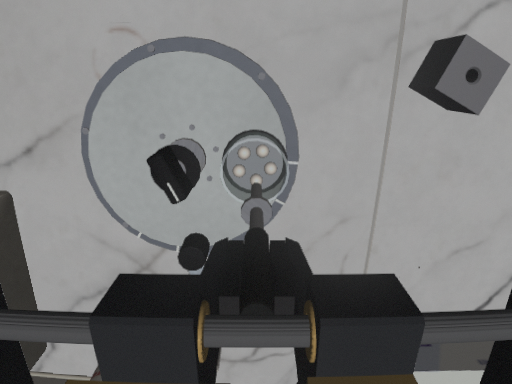

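The foot hangs at (256,183) above the cup, whose floor is centred near (254,163) with the five beads round it, as predicted; the block's empty hole is at (473,75).

```bash
python3 steer.py '[[0,-0.001,-0.002,0.03,0,0,0],[0,-0.001,-0.002,0.05,0,0,0],[0,-0.001,-0.002,0.065,0,0,0],[0,-0.001,-0.002,0.078,0,0,0],[0,-0.001,-0.002,0.078,0,0,0],[0,-0.001,-0.002,0.078,0,0,0]]'
python3 -c "
from h import *
to((.5625,.0895,.181))"
```

```text
clock: 7.55
tool_pos: [0.5636, 0.0891, 0.1818]
eef_rot: [-0.017, 1.0, 0.0, 0.0]
contact_force: [0.3, 0.4, 0.5]
opening: 0.145
finger_force: 40.0
t 7.55 pos [0.5636 0.0891 0.1818] yaw -178.06 q7 0.568 tilt [0.5 0.5]
(0.5625, 0.0895, 0.181) [0.0011 0.0005 0.0008]
```

```bash
H1='x'; python3 steer.py '[[0,0.006,-0.002,0.001,0,0,0],[0,0.012,-0.002,0.001,0,0,0],[0,0.018,0,0.001,0,0,0],[0,0.018,0,0.001,0,0,0]]'
python3 steer.py '[[0,-0.001,0.0055,0,0,0,0],[0,-0.0035,0.0105,0,0,0,0],[0,-0.0075,0.0145,0,0,0,0],[0,-0.0125,0.017,0,0,0,0],[0,-0.018,0.018,0,0,0,0],[0,-0.0235,0.017,0,0,0,0],[0,-0.0285,0.0145,0,0,0,0],[0,-0.0325,0.0105,0,0,0,0],[0,-0.035,0.0055,0,0,0,0],[0,-0.036,0,0,0,0,0]]'
python3 -c "
from h import *
to((.5625,.0895,.181))
im=cams.snapshot('wrist');cv2.imwrite('pics/w4.png',cv2.resize(im[100:260,180:340,::-1],None,fx=3,fy=3))"
```

```text
clock: 7.95
tool_pos: [0.5444, 0.0881, 0.1809]
eef_rot: [-0.017, 1.0, -0.0, -0.0]
contact_force: [-0.3, 0.1, -0.9]
opening: 0.149
finger_force: 40.0
clock: 8.95
tool_pos: [0.5816, 0.0899, 0.1805]
eef_rot: [-0.017, 1.0, 0.001, 0.0]
contact_force: [-2.4, 1.3, -0.8]
opening: 0.144
finger_force: 40.0
t 8.95 pos [0.5816 0.0899 0.1805] yaw -178.08 q7 0.601 tilt [0.3 2.8]
(0.5625, 0.0895, 0.181) [ 0.0191  0.0003 -0.0005]
```

View pics/w4.png

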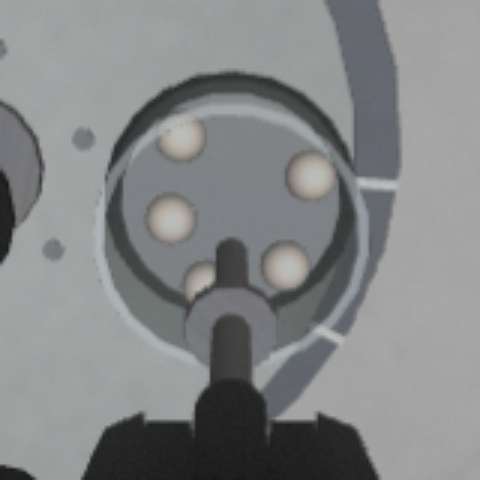

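All five beads are in the cup, moved by the rod; the foot is at crop (231,248), below the floor centre at about (231,205).

```bash
python3 -c "
from h import *
c=cam('wrist');s=r.get_state();p=s['tool_pos'];a=R.from_quat(s['eef_rot']).as_matrix()[:,2]
u=lambda P:(proj('wrist',[P],c)[0]-[180,100])*3
f=p+.141*a;print('foot',f,u(f),'cup',u((.5625,.0895,.036)),u((.5625,.0895+.031,.036)),u((.5625+.031,.0895,.036)),u((.5625-.031,.0895,.036)), 'rim',u((.5625-.033,.0895,.076)),u((.5625,.0895+.033,.076)),u((.5625,.0895-.033,.076)))
print('collar',u(p+.086*a))
"
```

```text
foot [0.58180923 0.08846151 0.03934181] [226.72036162 255.89696626] cup [232.68852651 186.29182601] [343.70437921 189.91726584] [229.05109494 291.24103416] [236.5750855   74.12131179] rim [238.14734456  86.98956104] [370.14936565 229.3511558 ] [ 95.99715036 220.70975855]
collar [225.96137728 327.65164353]
```

```bash
python3 steer.py '[[0,-0.004,0,0,0,0,0]]' | head -1
python3 steer.py '[[0,0.001,-0.006,0,0,0,0],[0,0.0035,-0.011,0,0,0,0],[0,0.0075,-0.015,0,0,0,0],[0,0.013,-0.0175,0,0,0,0],[0,0.0185,-0.0185,0,0,0,0],[0,0.024,-0.0175,0,0,0,0],[0,0.0295,-0.015,0,0,0,0],[0,0.0335,-0.011,0,0,0,0],[0,0.036,-0.006,0,0,0,0],[0,0.037,0,0,0,0,0]]'
python3 steer.py '[[0,-0.001,0.006,0,0,0,0],[0,-0.0035,0.011,0,0,0,0],[0,-0.0075,0.015,0,0,0,0],[0,-0.013,0.0175,0,0,0,0],[0,-0.0185,0.0185,0,0,0,0],[0,-0.024,0.0175,0,0,0,0],[0,-0.0295,0.015,0,0,0,0],[0,-0.0335,0.011,0,0,0,0],[0,-0.036,0.006,0,0,0,0],[0,-0.037,0,0,0,0,0]]'
python3 steer.py '[[0,0.001,-0.006,0,0,0,0],[0,0.0035,-0.011,0,0,0,0],[0,0.0075,-0.015,0,0,0,0],[0,0.013,-0.0175,0,0,0,0],[0,0.0185,-0.0185,0,0,0,0],[0,0.024,-0.0175,0,0,0,0],[0,0.0295,-0.015,0,0,0,0],[0,0.0335,-0.011,0,0,0,0],[0,0.036,-0.006,0,0,0,0],[0,0.037,0,0,0,0,0]]'
python3 steer.py '[[0,-0.001,0.006,0,0,0,0],[0,-0.0035,0.011,0,0,0,0],[0,-0.0075,0.015,0,0,0,0],[0,-0.013,0.0175,0,0,0,0],[0,-0.0185,0.0185,0,0,0,0],[0,-0.024,0.0175,0,0,0,0],[0,-0.0295,0.015,0,0,0,0],[0,-0.0335,0.011,0,0,0,0],[0,-0.036,0.006,0,0,0,0],[0,-0.037,0,0,0,0,0]]'
python3 steer.py '[[0,0.001,-0.006,0,0,0,0],[0,0.0035,-0.011,0,0,0,0],[0,0.0075,-0.015,0,0,0,0],[0,0.013,-0.0175,0,0,0,0],[0,0.0185,-0.0185,0,0,0,0],[0,0.024,-0.0175,0,0,0,0],[0,0.0295,-0.015,0,0,0,0],[0,0.0335,-0.011,0,0,0,0],[0,0.036,-0.006,0,0,0,0],[0,0.037,0,0,0,0,0]]'
python3 steer.py '[[0,-0.001,0.006,0,0,0,0],[0,-0.0035,0.011,0,0,0,0],[0,-0.0075,0.015,0,0,0,0],[0,-0.013,0.0175,0,0,0,0],[0,-0.0185,0.0185,0,0,0,0],[0,-0.024,0.0175,0,0,0,0],[0,-0.0295,0.015,0,0,0,0],[0,-0.0335,0.011,0,0,0,0],[0,-0.036,0.006,0,0,0,0],[0,-0.037,0,0,0,0,0]]'
python3 -c "
from h import *
to((.566,.0895,.181))
im=cams.snapshot('wrist');cv2.imwrite('pics/w5.png',cv2.resize(im[100:260,180:340,::-1],None,fx=3,fy=3))"
```

```text
clock: 9.1
clock: 10.1
tool_pos: [0.5485, 0.0868, 0.1803]
eef_rot: [-0.016, 1.0, -0.001, 0.0]
contact_force: [-0.3, 0.9, -1.0]
opening: 0.145
finger_force: 40.0
clock: 11.1
tool_pos: [0.5855, 0.0884, 0.1802]
eef_rot: [-0.017, 1.0, -0.0, -0.0]
contact_force: [-1.1, -1.3, -1.0]
opening: 0.144
finger_force: 40.0
clock: 12.1
tool_pos: [0.5477, 0.0868, 0.1801]
eef_rot: [-0.016, 1.0, -0.002, -0.001]
contact_force: [-0.1, -0.2, -0.9]
opening: 0.144
finger_force: 40.0
clock: 13.1
tool_pos: [0.5849, 0.0894, 0.1803]
eef_rot: [-0.017, 1.0, 0.001, -0.001]
contact_force: [-3.4, 1.6, 0.3]
opening: 0.147
finger_force: 40.0
clock: 14.1
tool_pos: [0.548, 0.0867, 0.1802]
eef_rot: [-0.016, 1.0, -0.002, -0.0]
contact_force: [-0.6, -0.7, 0.3]
opening: 0.144
finger_force: 40.0
clock: 15.1
tool_pos: [0.5857, 0.0889, 0.1804]
eef_rot: [-0.017, 1.0, 0.0, 0.0]
contact_force: [-0.1, 0.2, -0.6]
opening: 0.148
finger_force: 40.0
t 15.1 pos [0.5857 0.0889 0.1804] yaw -178.1 q7 0.608 tilt [0.1 0.6]
(0.566, 0.0895, 0.181) [ 0.0196  0.0012 -0.0006]
```

View pics/w5.png

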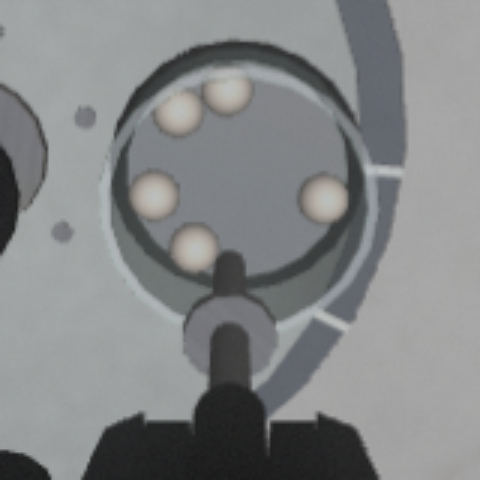

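Three rounds done; all five beads are in the cup, the foot at crop (230,256) near the wall. Lifting out.

```bash
python3 steer.py '[[0,0.008,0,0,0,0,0],[0,0.015,0,-0.01,0,0,0],[0,0.0185,0,-0.03,0,0,0],[0,0.0185,0,-0.06,0,0,0],[0,0.0185,0,-0.085,0,0,0],[0,0.0185,0,-0.085,0,0,0]]'
python3 -c "
from h import *
to((.4593,.3008,.2653))"
```

```text
clock: 15.75
tool_pos: [0.5676, 0.0904, 0.2695]
eef_rot: [-0.017, 1.0, 0.001, 0.003]
contact_force: [0.3, 0.0, -0.7]
opening: 0.146
finger_force: 40.0
t 15.75 pos [0.5676 0.0904 0.2695] yaw -178.02 q7 0.678 tilt [6.4 2.4]
(0.4593, 0.3008, 0.2653) [0.101  0.214  0.0041]
```

```bash
python3 steer.py '[[0,0.02,0.045,0,0,0,0],[0,0.04,0.09,0,0,0,0],[0,0.06,0.13,0,0,0,0],[0,0.08,0.17,0,0,0,0],[0,0.09,0.195,0,0,0,0],[0,0.1,0.214,0,0,0,0],[0,0.1,0.214,0,0,0,0],[0,0.1,0.214,0,0,0,0],[0,0.1,0.214,0,0,0,0]]' | head -2
python3 - <<'E'
from h import *
to((.4593,.3008,.21))
c=cam('wrist');im=cams.snapshot('wrist')
s=r.get_state();p=s['tool_pos'];a=R.from_quat(s['eef_rot']).as_matrix()[:,2]
u=lambda P:proj('wrist',[P],c)[0].round(1)
f=p+.1413*a
print('foot pred',f,u(f),'collar',u(f-.055*a),'home hole',u((.4593,.3008,.06)),u((.4593,.3008,.008)))
g=cv2.cvtColor(im,cv2.COLOR_RGB2GRAY)
x,y=u(f).astype(int);print('x0',x-14,'y0',y-34)
print(g[y-34:y+22:2,x-14:x+15])
cv2.imwrite('pics/w6.png',im[:,:,::-1])
E
```

```text
clock: 16.65
tool_pos: [0.4604, 0.2973, 0.2648]
t 16.65 pos [0.4604 0.2973 0.2648] yaw -178.2 q7 0.249 tilt [-0.2 -2. ]
(0.4593, 0.3008, 0.21) [0.001  0.0036 0.0548]
foot pred [0.46057235 0.29711555 0.12361697] [255.7 185.4] collar [255.4 209.3] home hole [259.6 165.8] [259.3 155. ]
x0 241 y0 151
[[103 102 104 104 103 103 104 104 102 104 104 105 104 103 102 104 102 104
  103 104 103 104 104 104 103 101 103 105 104]
 [103 103 103 102 103 102 103 103 103 103 103 102 103 104 104 102 105 104
  105 103 103 103 104 104 102 103 104 103 105]
 [102 104 103 103 103 103 103 102 102 104 103 104 103 103 102 104 104 103
  101 104 104 103 104 104 104 104 103 102 105]
 [104 103 103 103 104 103 103 104 102 101 104 103 102 104 104 102 105 102
  103 103 103 102 103 103 103 104 103 104 103]
 [103 103 102 104 103 103 104 102 103 104 102 104 103 103  96  94  89  90
   90  94 100 103 103 103 102 101 103 102 103]
 [104 103 104 103 103 103 104 103 104 103 101  93  83  78  70  62  60  60
   59  60  68  77  87  99 104 103 103 103 103]
 [103 102 102 104 103 104 103 103 102 101  89  79  61  55  57  55  54  54
  
[... 1886 characters left out ...]
160 160 159 149  72  56  58  58  60  63  62  63
   65  66  70  92 102 101 101 101 101 102 102]
 [158 158 158 159 159 159 159 160 154 116  57  59  61  60  60  62  61  66
   68  63  64  81  97 101 102 102 101 102 101]
 [160 160 159 159 153 121 107  73  61  71  96 105 104 103 106 105 107 107
  107 105  97  80  67  68  74  85  96 101 101]
 [159 158 154 117  72  61  78  96 112 118 118 120 117 115 113 116 114 115
  115 117 116 116 115 108  96  78  78 122 144]
 [160 154 114  72 107 114 118 116 116 114 116 117 119 118 118 116 115 115
  116 116 117 116 117 116 117 118 110  81 100]
 [152 102  77 112 115 117 119 118 117 117 115 116 115 117 118 120 119 117
  115 114 114 116 116 115 115 117 117 114  91]]
```

Run:
```python
from h import *
f=onz('wrist',[(256.2,187)],.1236)[0];h=onz('wrist',[(258.2,166.8)],.06)[0]
s=r.get_state();print(f,h,R.from_quat(s['eef_rot']).inv().apply(h-f));to((.4593,.3008,.21))
```

```text
[0.46218699 0.29768761 0.1236    ] [0.46060301 0.29950106 0.06      ] [0.00151796 0.00196895 0.06359699]
t 16.7 pos [0.4606 0.2974 0.2649] yaw -178.23 q7 0.249 tilt [-0.1 -1.7]
(0.4593, 0.3008, 0.21) [0.0012 0.0036 0.0549]
```

```bash
python3 steer.py '[[0,0.0015,0.0025,0.02,0,0,0],[0,0.0015,0.0025,0.04,0,0,0],[0,0.0015,0.0025,0.055,0,0,0],[0,0.0015,0.0025,0.062,0,0,0],[0,0.0015,0.0025,0.068,0,0,0],[0,0.0015,0.0025,0.075,0,0,0],[0,0.0015,0.0025,0.08,0,0,0],[0,0.0015,0.0025,0.08,0,0,0]]'
python3 -c "
from h import *
to((.4593,.3008,.1493));print(r.get_state()['moment'])"
```

```text
clock: 17.5
tool_pos: [0.4583, 0.301, 0.1849]
eef_rot: [-0.017, 1.0, -0.001, -0.0]
contact_force: [0.1, -2.2, -1.0]
opening: 0.146
finger_force: 40.0
t 17.5 pos [0.4583 0.301  0.1849] yaw -178.11 q7 0.134 tilt [-0.3 -1.1]
(0.4593, 0.3008, 0.1493) [-0.001  -0.0002  0.0356]
[-0.36551359 -0.19696113  0.00065894]
```

```bash
python3 steer.py '[[0,0,-0.0005,0.01,0,0,0],[0,0,-0.0005,0.02,0,0,0],[0,0,-0.0005,0.028,0,0,0],[0,0,-0.0005,0.032,0,0,0],[0,0,-0.0005,0.034,0,0,0],[0,0,-0.0005,0.0355,0,0,0],[0,0,-0.0005,0.0355,0,0,0]]'
python3 -c "
from h import *
to((.4593,.3008,.1493));print(r.get_state()['moment'])"
```

```text
clock: 18.2
tool_pos: [0.4582, 0.3008, 0.1497]
eef_rot: [-0.017, 1.0, -0.0, -0.0]
contact_force: [0.2, -0.8, -2.1]
opening: 0.143
finger_force: 40.0
t 18.2 pos [0.4582 0.3008 0.1497] yaw -178.1 q7 0.081 tilt [-0.2 -0.5]
(0.4593, 0.3008, 0.1493) [-0.0011 -0.0001  0.0004]
[-0.4402443  -0.1915877  -0.00363586]
```

```bash
python3 steer.py '[[0.6,0,0,0,0,0,0],[0.6,0,0,0,0,0,0],[0.6,0,0,0,0,0,0],[0.6,0,0,0,0,0,0],[0.6,0,0,-0.03,0,0,0],[0.6,0,0,-0.07,0,0,0],[0.6,0,0,-0.11,0,0,0],[0.6,0,0,-0.11,0,0,0]]'
python3 - <<'E'
from h import *
to((.56,.0145,.26),(.56,.0145,.11))
c=cam('wrist');im=cams.snapshot('wrist');cv2.imwrite('pics/w7.png',im[:,:,::-1])
for P in[(.4593,.3008,.173),(.4593,.3008,.066),(.4593,.3008,.06)]:print(proj('wrist',[P],c))
# dark handle mask and rod collar height from triangulation with the top view
g=cv2.cvtColor(im,cv2.COLOR_RGB2GRAY);m=(g<45).astype(np.uint8)
n,l,st,ce=cv2.connectedComponentsWithStats(m)
for i in range(1,n):
    if st[i,4]>150:print(st[i],ce[i].round(1))
t=cams.snapshot('top');s=cams.snapshot('side');a=cv2.imread('pics/side0.png')[:,:,::-1]
# change of the rod region in the side view
d=cv2.absdiff(s,a).max(2)[200:290,185:235];print('side diff rod',(d>25).sum(),d.max())
cv2.imwrite('pics/side7.png',s[:,:,::-1])
E
```

```text
clock: 19.0
tool_pos: [0.4595, 0.3042, 0.265]
eef_rot: [-0.017, 1.0, 0.004, 0.003]
contact_force: [0.8, 1.0, -0.2]
opening: 0.598
finger_force: 0.0
t 19.0 pos [0.4595 0.3042 0.265 ] yaw -178.09 q7 0.239 tilt [6.8 7.4]
(0.56, 0.0145, 0.26) [-0.0907 -0.2929  0.0035]
(0.56, 0.0145, 0.11) [-0.0897 -0.2939  0.1535]
[[249.66280185 204.77144614]]
[[251.02520042 166.47485126]]
[[251.0777738  165.00387983]]
[107   0 113  13 389] [164.    9.5]
[ 81 155  44 111 419] [112.1 203.7]
[241 171  18  38 455] [249.7 188.3]
[    0   170   512   214 39394] [268.2 309.4]
[443 208  41   9 177] [462.3 211.8]
[ 54 210  53  48 213] [ 91.  228.5]
[  0 236  22  36 350] [  6.2 252.2]
side diff rod 39 57
```

```bash
python3 steer.py '[[0.45,-0.092,-0.289,0,0,0,-0.43],[0.45,-0.092,-0.289,0,0,0,-0.43],[0.45,-0.092,-0.289,0,0,0,-0.43],[0.45,-0.092,-0.289,0,0,0,-0.43],[0.45,-0.092,-0.289,0,0,0,-0.43],[0.45,-0.092,-0.289,0,0,0,-0.43],[0.45,-0.092,-0.289,0,0,0,-0.43],[0.45,-0.092,-0.289,0,0,0,-0.43],[0.45,-0.092,-0.289,0,0,0,-0.43]]'
python3 - <<'E'
from h import *
to((.56,.0145,.11))
c=cam('wrist');im=cams.snapshot('wrist');cv2.imwrite('pics/w8.png',im[:,:,::-1]);np.save('c8.npy',np.array(c,object))
k=proj('wrist',[(.56,.0145,.118)],c)[0];print('knob pred',k, proj('wrist',[(.56+.023*np.cos(.463),.0145+.023*np.sin(.463),.118),(.56-.023*np.cos(.463),.0145-.023*np.sin(.463),.118)],c))
g=cv2.cvtColor(im,cv2.COLOR_RGB2GRAY);x,y=k.astype(int);print(x-36,y-40);np.set_printoptions(linewidth=250);print(g[y-40:y+44:3,x-36:x+36:2])
E
```

```text
clock: 20.05
tool_pos: [0.559, 0.0166, 0.2592]
eef_rot: [-0.231, 0.973, 0.001, -0.001]
contact_force: [0.3, -0.3, -0.1]
opening: 0.449
finger_force: 0.0
t 20.05 pos [0.559  0.0166 0.2592] yaw -153.33 q7 1.14 tilt [-1.6  1. ]
(0.56, 0.0145, 0.11) [-1.000e-04 -2.600e-03  1.492e-01]
knob pred [252.1387958  184.96666373] [[252.16711882 210.33476064]
 [252.11288055 158.26759888]]
216 144
[[145 145 145 ... 148 148 149]
 [145 145 146 ... 148 150 148]
 [144 144 144 ... 147 147 149]
 ...
 [144 145 142 ... 147 145 146]
 [146 145 145 ... 147 146 145]
 [144 144 143 ... 148 148 147]]
```

Run:
```python
import cv2,numpy as np
g=cv2.imread('pics/w8.png',0)
print("     "+" ".join(f"{x:3d}" for x in range(216,290,2)))
for y in range(140,236,3):print(y,":"," ".join(f"{v:3d}" for v in g[y,216:290:2]))
```

```text
216 218 220 222 224 226 228 230 232 234 236 238 240 242 244 246 248 250 252 254 256 258 260 262 264 266 268 270 272 274 276 278 280 282 284 286 288
140 : 145 146 145 144 145 146 147 148 146 144 145 146 146 145 145 143 146 145 146 146 145 145 144 145 146 146 146 146 141 128 141 147 147 148 148 146 146
143 : 145 145 143 144 144 147 147 148 147 148 147 148 147 146 146 116  99  89  88  97  88  89  93 114 147 146 145 145 144 144 145 146 146 147 148 148 146
146 : 145 145 144 145 145 146 147 146 146 147 147 148 147 111  94 109 111 109 108 109 105 109 109 110 101  99 133 145 145 147 147 146 147 147 148 148 147
149 : 144 145 142 144 145 145 147 145 145 144 143 137  96 110 108 111  84  83  76  72  77  77 100 110 108 107 105 121 147 148 148 147 147 146 147 149 148
152 : 144 142 142 143 143 145 146 147 145 145 138  97 105  72  51  40  39  37  39  39  39  38  38  40  48  73 108 106 121 146 147 147 147 148 146 146 146
155 : 144 144 143 116 107 122 145 145 145 142  91  58  45  45  41  38  39  38  36  36  38  40  39  38  43  44  44  68 107 147 147 145 146 145 145 147 146
158 : 147 145 143 112 109 13
[... 3275 characters left out ...]
 144 144 145 146 145 146 143 143 146 147 145 146 146 147 148 148 149 146 145 146 148
224 : 143 142 142 145 145 144 145 143 144 145 144 145 144 143 146 144 144 144 145 145 146 144 144 145 148 146 147 146 148 146 148 149 148 146 146 146 146
227 : 144 142 144 142 144 143 144 142 145 145 145 144 144 145 144 144 146 144 144 146 146 144 145 145 145 145 144 145 146 146 146 147 145 146 146 146 144
230 : 140 141 143 142 141 140 143 141 143 144 144 145 146 143 142 143 145 143 143 143 143 146 145 144 145 142 142 144 144 145 146 146 147 146 148 147 144
233 : 142 143 144 143 141 141 141 142 143 145 145 146 144 144 143 143 142 142 143 144 145 144 146 146 144 142 143 145 145 145 145 145 144 146 148 146 145
```

```bash
python3 steer.py '[[0.45,0.001,-0.001,0.05,0,0,0],[0.45,0.001,-0.001,0.09,0,0,0],[0.45,0.001,-0.001,0.12,0,0,0],[0.45,0.001,-0.001,0.14,0,0,0],[0.45,0.001,-0.001,0.149,0,0,0],[0.45,0.001,-0.001,0.149,0,0,0],[0.3,0.001,-0.001,0.149,0,0,0],[0.3,0.001,-0.001,0.149,0,0,0],[0,0.001,-0.001,0.149,0,0,0],[0,0.001,-0.001,0.149,0,0,0]]' 55
python3 steer.py '[[0,0,0,0,0,0,0],[0,0,0,0,0,0,0],[0,0,0,0,0,0,0]]' 55
python3 -c "
from h import *
to((.56,.0145,.109));print(r.get_state()['moment'])"
```

```text
clock: 21.1
tool_pos: [0.5596, 0.0147, 0.1119]
eef_rot: [-0.23, 0.973, 0.001, 0.001]
contact_force: [-1.1, 2.2, 2.8]
opening: 0.176
finger_force: 54.9
clock: 21.4
tool_pos: [0.5596, 0.0147, 0.1118]
eef_rot: [-0.23, 0.973, 0.0, 0.001]
contact_force: [-2.1, 0.5, 5.7]
opening: 0.175
finger_force: 54.9
t 21.4 pos [0.5596 0.0147 0.1118] yaw -153.41 q7 0.947 tilt [1.1 1.1]
(0.56, 0.0145, 0.109) [-0.0003 -0.0004  0.0028]
[0.3485719  0.20190021 0.13205295]
```

```bash
python3 steer.py '[[0,0,0,-0.001,0,0,0.04],[0,0,0,-0.001,0,0,0.09],[0,0,0,-0.001,0,0,0.14],[0,0,0,-0.001,0,0,0.19],[0,0,0,-0.001,0,0,0.24],[0,0,0,-0.001,0,0,0.29],[0,0,0,-0.001,0,0,0.34],[0,0,0,-0.001,0,0,0.38],[0,0,0,-0.001,0,0,0.42],[0,0,0,-0.001,0,0,0.42]]'
python3 -c "
from h import *
to((.5596,.0147,.1118));print(r.get_state()['moment'],r.get_state()['q'])"
```

```text
clock: 22.4
tool_pos: [0.5595, 0.0151, 0.1119]
eef_rot: [-0.022, 1.0, 0.001, 0.0]
contact_force: [-0.0, 3.7, -1.8]
opening: 0.178
finger_force: 54.9
t 22.4 pos [0.5595 0.0151 0.1119] yaw -177.46 q7 0.568 tilt [0.5 2. ]
(0.5596, 0.0147, 0.1118) [-0.0001 -0.0004  0.0001]
[ 0.82080179 -0.23276554  0.13813841] [ 0.37732403  0.97109958 -0.88333116  1.85911921  1.01886249  0.8444016
  0.56785029]
```

```bash
python3 steer.py '[[0,0,0,0,0,0,0.04],[0,0,0,0,0,0,0.09],[0,0,0,0,0,0,0.14],[0,0,0,0,0,0,0.19],[0,0,0,0,0,0,0.24],[0,0,0,0,0,0,0.29],[0,0,0,0,0,0,0.34],[0,0,0,0,0,0,0.38],[0,0,0,0,0,0,0.42],[0,0,0,0,0,0,0.42]]'
python3 - <<'E'
from h import *
to((.5596,.0147,.1118));print(r.get_state()['moment'])
t=cams.snapshot('top')[:,:,::-1];cv2.imwrite('pics/t9.png',t)
for d in(0,40,44,48,52):
    b=np.radians(87.3-d);print(d,proj('top',[(.56+.075*np.cos(b),.0145+.075*np.sin(b),.043)])[0].round(1))
m=((t.min(2)>150)).astype(np.uint8)[130:240,200:305]
print(sorted(cv2.connectedComponentsWithStats(m)[3].round(1).tolist()))
E
```

```text
clock: 23.4
tool_pos: [0.5595, 0.0155, 0.1119]
eef_rot: [0.186, 0.983, 0.001, 0.0]
contact_force: [-0.6, 5.5, -4.2]
opening: 0.175
finger_force: 54.9
t 23.4 pos [0.5595 0.0155 0.1119] yaw 158.54 q7 0.198 tilt [0.6 2.6]
(0.5596, 0.0147, 0.1118) [-0.0004 -0.0007  0.0001]
[ 1.04446809 -0.29737809  0.13085091]
0 [223.3 183.7]
40 [230.7 166. ]
44 [232.1 164.6]
48 [233.6 163.3]
52 [235.2 162.1]
[[28.3, 37.7], [43.8, 74.8], [58.6, 37.7], [74.8, 49.5]]
```

```bash
python3 steer.py '[[0,0,0.001,0,0,0,0.04],[0,0,0.001,0,0,0,0.08],[0,0,0.001,0,0,0,0.12],[0,0,0.001,0,0,0,0.16],[0,0,0.001,0,0,0,0.2],[0,0,0.001,0,0,0,0.25],[0,0,0.001,0,0,0,0.3],[0,0,0.001,0,0,0,0.35],[0,0,0.001,0,0,0,0.39],[0,0,0.001,0,0,0,0.42]]'
python3 steer.py '[[0,0,0,0,0,0,0],[0,0,0,0,0,0,0]]' | tail -3
python3 - <<'E'
from h import *
to((.5596,.0147,.1118));print(r.get_state()['moment'])
c=cam('wrist');w=cams.snapshot('wrist')[:,:,::-1];cv2.imwrite('pics/w10.png',w)
t=cams.snapshot('top')[:,:,::-1];cv2.imwrite('pics/t10.png',t)
for d in(68,72,76):
    b=np.radians(87.3-d);e=lambda rr,z:(.56+rr*np.cos(b),.0145+rr*np.sin(b),z)
    print(d,'wrist cup',proj('wrist',[e(.075,.036)],c)[0].round(1),'ptr',proj('wrist',[e(.108,.034),e(.122,.02)],c).round(1).tolist(),'top',proj('top',[e(.108,.034),e(.122,.02)]).round(1).tolist())
hsv=cv2.cvtColor(w,cv2.COLOR_BGR2GRAY)
n,l,st,ce=cv2.connectedComponentsWithStats((hsv>170).astype(np.uint8))
for i in range(1,n):
    if 8<st[i,4]<900:print(st[i],ce[i].round(1))
E
```

```text
clock: 24.45
tool_pos: [0.5598, 0.0159, 0.1119]
eef_rot: [0.387, 0.922, 0.001, -0.0]
contact_force: [0.2, 5.1, -2.9]
opening: 0.178
finger_force: 54.9
contact_force: [0.4, 5.8, -4.3]
opening: 0.176
finger_force: 54.9
t 24.65 pos [0.5598 0.0159 0.1119] yaw 134.48 q7 -0.16 tilt [0.3 1.6]
(0.5596, 0.0147, 0.1118) [-0.0007 -0.001   0.0001]
[ 1.01733159 -0.2473961   0.18632346]
68 wrist cup [352.7 258.9] ptr [[390.7, 274.2], [398.9, 270.7]] top [[238.1, 148.3], [236.6, 145.3]]
72 wrist cup [348.6 264.8] ptr [[384.8, 282.2], [392.5, 279.2]] top [[240.7, 147.5], [239.5, 144.3]]
76 wrist cup [344.2 270.4] ptr [[378.4, 289.8], [385.7, 287.3]] top [[243.5, 146.8], [242.5, 143.6]]
[383  80  16  15  67] [390.3  87.1]
[413 148  16   8  57] [420.7 151.5]
[415 217  11   4  34] [420.1 218.1]
[366 247   7   2  10] [369.3 247.6]
[255 295   4  19  61] [256.1 304.2]
```

Run:
```python
from h import *
c=cam('wrist')
for uv in[(390.3,87.1),(420.7,151.5),(420.1,218.1)]:
    p=onz('wrist',[uv],.02,c)[0];d=p[:2]-[.56,.0145];print(uv,np.hypot(*d).round(4),np.degrees(np.arctan2(d[1],d[0])).round(2))
w=cv2.imread('pics/w10.png',0)
print("     "+" ".join(f"{x:3d}" for x in range(318,420,3)))
for y in range(225,309,3):print(y,":"," ".join(f"{v:3d}" for v in w[y,318:420:3]))
ys,xs=np.nonzero(w[293:316,250:262]>120);print('mark',np.polyfit(ys,xs+250,1))
```

```text
(390.3, 87.1) 0.1195 88.21
(420.7, 151.5) 0.1197 64.48
(420.1, 218.1) 0.1201 40.62
     318 321 324 327 330 333 336 339 342 345 348 351 354 357 360 363 366 369 372 375 378 381 384 387 390 393 396 399 402 405 408 411 414 417
225 :  89  43  43  66  68  66  68 118 127 131 130 130 130 130 129 128 127  81  70  70  66  45  40 152 153 153 154 153 153 151 152 153  98  96
228 :  41  56  64  65  67 124 128 128  97  84  92 129 129 130 129 129 127 128 129 122  67  67  49  39 152 154 152 151 152 152 153 132  98  99
231 :  58  63  65 123 127 129 128  83  97 104 106 104 127 126 100  89  96  97 104 129 128  67  67  56  56 153 152 152 150 150 152 101  98  99
234 :  61  69 125 125 127 128  89  96 108 115 117 115 105 101  91 104 110 112 110 104 128 129  81  66  54  92 153 151 151 151 150  99  97  98
237 :  74 126 126 126 126 128  83 102 113 119 123 121 113  84 101 112 119 121 120 111 128 129 128  66  65  46 152 152 152 151 145  99  97 113
240 : 124 126 125 127 128 126  86 105 116 121 123 121 115  86 106 115 123 125 122 118 123 130 128 128  66  63 140 151 152 150 112 100  99 159
243 : 124 125 125 125 12
[... 2438 characters left out ...]
7  30  29  27  29  27  29  26  24  26  25  28  25  27  23  25  26  24  25  25  24  19  42  64
297 :  20  29  27  27  26  27  27  27  29  29  30  30  28  29  21  27  27  29  29  26  25  24  25  26  23  22  26  25  26  29  24  26  24  94
300 :  20  27  25  23  28  28  27  25  30  28  29  30  25  27  26  27  25  27  27  24  19  23  26  23  18  26  23  25  24  25  22  28  24  40
303 :  24  19  26  25  28  26  27  27  27  26  28  26  25  26  26  25  23  25  26  26  26  26  23  22  19  26  22  23  26  21  21  18  21  23
306 :  34  22  25  29  27  24  22  26  26  24  27  26  28  25  25  24  22  26  23  25  23  29  24  19  22  25  27  23  23  23  26  22  27  27
mark [-1.26842645e-15  2.56500000e+02]
```

Run:
```python
from h import *
from scipy.optimize import least_squares
c=cam('wrist');w=cv2.imread('pics/w10.png',0)
print("     "+" ".join(f"{x:3d}" for x in range(270,402,4)))
for y in range(165,250,4):print(y,":"," ".join(f"{v:3d}" for v in w[y,270:402:4]))
```

```text
270 274 278 282 286 290 294 298 302 306 310 314 318 322 326 330 334 338 342 346 350 354 358 362 366 370 374 378 382 386 390 394 398
165 : 160 159 159 159 159 158 158 158 158 157 157 158 159 159 157 156 156 158 160 158 156 157 157 156 155 156 155 155 154 153 153 154 153
169 : 156 157 160 158 160 159 158 158 158 157 158 157 158 159 157 156 154 156 158 157 157 157 156 156 155 155 154 154 156 154 153 155 155
173 : 157 159 161 158 116 121 148 159 159 160 159 156 156 157 156 156 154 156 158 156 154 155 155 155 154 155 154 155 154 156 157 155 154
177 : 157 157 159 158 127 118 156 159 160 159 158 157 154 157 158 155 153 156 156 156 156 155 153 154 156 155 156 155 153 154 152 153 151
181 : 157 157 157 157 155 157 157 157 159 159 159 156 157 158 157 156 155 156 155 156 155 153 152 154 155 156 155 154 154 152 153 152 153
185 :  89 159 158 155 155 157 156 157 158 160 159 158 156 158 158 158 155 157 157 155 154 153 155 153 154 152 156 155 154 152 153 153 153
189 : 118  90 132 156 156 157 156 159 158 160 160 158 157 157 158 159 157 157 157 156 157 155 155 153 153 153 153 154 153 152 153 153 153
19
[... 1367 characters left out ...]
52 153 152
233 :  26  33  36  35  37  37  38  67 156 157  71  43  62  70 126 128 128  88 103 112 114  98  89  97 105 108 103 130  96  66  42 151 153
237 :  29  30  37  34  37  32  38  37 156 109  41  60  74 126 127 126 119  98 113 121 121 113  91 108 119 121 115 128 130  88  65  72 152
241 :  31  28  28  30  28  32  31  31 157  36  56  70 125 125 125 126 128  98 115 120 122 115  95 114 123 123 121 126 130 129  63  63 151
245 :  30  26  30  27  27  33  32  29  44  44  53 123 124 125 125 127 127  92 109 117 117 116  91 110 120 127 116 130 131 129 124  65  98
249 :  32  28  28  26  24  27  31  31  34  52  95 122 124 125 127 127 127 126 128 118 129 139 153 154 163 164 160 161 160 160 158  70  91
```

Run:
```python
from h import *
from scipy.optimize import least_squares
c=cam('wrist');w=cv2.imread('pics/w10.png',0).astype(float)
L=[];Rr=[]
for y in range(216,240):
    row=w[y,296:402];i=np.nonzero(row<100)[0]
    i=i[i>(12 if y>232 else 0)] if y>232 else i
    i=[k for k in i if k+296>300 and not(y<=224 and k+296<312)]
    for k,s,o in((i[0],-1,L),(i[-1],1,Rr)):
        a,b=row[k],row[k+s];o.append((296+k+s*(100-a)/(b-a),y))
P=np.array(L+Rr);W=onz('wrist',P,.032,c)[:,:2]
f=least_squares(lambda v:np.hypot(*(W-v[:2]).T)-v[2],[.63,.04,.034],loss='soft_l1',f_scale=.0005)
print('cup',f.x,'res',np.abs(f.fun).max())
f2=least_squares(lambda v:np.hypot(*(W-v[:2]).T)-.034,[.63,.04],loss='soft_l1',f_scale=.0005);print(f2.x)
ln=onz('wrist',[(390.3,87.1),(420.7,151.5),(420.1,218.1)],.02,c)[:,:2]
for ax in([.56,.0145],[.5598,.0159],[.56,.0155]):
    b=lambda p:np.degrees(np.arctan2(*(np.array(p)-ax)[::-1]))
    B=[b(p) for p in ln];t=np.mean(np.array(B)-[72,48,24]);print(ax,'lines',np.round(B,1),'third',t.round(2),'cup',b(f.x[:2]).round(2),b(f2.x).round(2),np.hypot(*(f2.x-ax)).round(4))
```

```text
<stdin>:10: RuntimeWarning: divide by zero encountered in scalar divide
Traceback (most recent call last):
ValueError: Residuals are not finite in the initial point.
```

Run:
```python
from h import *
from scipy.optimize import least_squares
c=cam('wrist');w=cv2.imread('pics/w10.png',0).astype(float)
P=[]
for y in range(216,240):
    x0=312 if y<230 else 304
    i=np.nonzero(w[y,x0:400]<100)[0]+x0
    if i[0]>x0:P.append((i[0]-.5,y))
    P.append((i[-1]+.5,y))
W=onz('wrist',P,.032,c)[:,:2];print(len(P),P[::8])
f=least_squares(lambda v:np.hypot(*(W-v[:2]).T)-v[2],[.63,.04,.034],loss='soft_l1',f_scale=.0005)
f2=least_squares(lambda v:np.hypot(*(W-v[:2]).T)-.034,[.63,.04],loss='soft_l1',f_scale=.0005)
print('cup',f.x,'res',np.abs(f.fun).max(),f2.x)
ln=onz('wrist',[(390.3,87.1),(420.7,151.5),(420.1,218.1)],.02,c)[:,:2]
for ax in([.56,.0145],[.5598,.0159],[.56,.0155]):
    b=lambda p:np.degrees(np.arctan2(*(np.array(p)-ax)[::-1]))
    B=[b(p) for p in ln];t=np.mean(np.array(B)-[72,48,24]);print(ax,'lines',np.round(B,1),'third',t.round(2),'cup',b(f.x[:2]).round(2),b(f2.x).round(2),np.hypot(*(f2.x-ax)).round(4))
```

```text
48 [(np.float64(335.5), 216), (np.float64(325.5), 220), (np.float64(318.5), 224), (np.float64(314.5), 228), (np.float64(310.5), 232), (np.float64(306.5), 236)]
cup [0.63123201 0.0360985  0.03545749] res 0.0005245936173922383 [0.62981806 0.03752692]
[0.56, 0.0145] lines [88.2 64.5 40.6] third 16.44 cup 16.87 18.25 0.0735
[0.5598, 0.0159] lines [88.1 64.1 40. ] third 16.08 cup 15.79 17.16 0.0733
[0.56, 0.0155] lines [88.2 64.3 40.3] third 16.24 cup 16.13 17.51 0.0732
```

```bash
python3 steer.py '[[0,0,0,0,0,0,0],[0,0,0,0,0,0,0],[0,0,0,0,0,0,0]]'; python3 -c "
from h import *
to();print(workorder.finish_job())"
```

```text
clock: 25.05
tool_pos: [0.5598, 0.0159, 0.1119]
eef_rot: [0.387, 0.922, 0.001, -0.0]
contact_force: [-0.2, 4.0, -4.3]
opening: 0.175
finger_force: 54.9
t 25.05 pos [0.5598 0.0159 0.1119] yaw 134.48 q7 -0.16 tilt [0.3 1.7]
the job is handed in; nothing more can be done
None
```

I stirred the beads three wide rounds, put the rod back in its stand, and turned the knob 72° clockwise to the third stop (cup within about 1–2° by camera); the job was handed in at 25 s with the knob still gripped, and no verdict came back.

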